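# Find the till key and open the flip-top till

## Robot

A 6-joint arm with a two-finger parallel gripper is mounted at the origin on the work surface. World frame = base frame: x ahead of the robot, y to its left, z up, the work surface at z = 0. Lengths are in m, angles in rad, forces in N, time in s.
With the tool pointing down it reaches from about 0.25 to 0.725 m from the base axis. Payload 4 kg.
Tool frame: the origin (TCP) lies at the very end of the fingers, on their centre line; the grasp point (between the pads) lies env.pinch_z behind it (env.pinch_z is the distance from the TCP to the grasp point, in m); z points along the fingers, y is the line along which they close (so a half turn about z gives the same grasp; the last joint's range is limited). The gripper opens to 85 mm and grips with 20 to 120 N. Pads are 22 mm wide; open, the fingers measure 114 mm over their backs; the gripper's body (76 mm by 85 mm) begins 54 mm behind the grasp point. The pads swing forward as they close: fully open they stand 13 mm farther back than shut.
Start: joints at [1.115, 0.241, 0.005, 1.335, 0, 1.571], TCP at [0.22, 0.449, 0.231] pointing down, gripper open.
Joint ranges: [-2.72, 2.72], [-1.05, 1.87], [-1.09, 1.28], [-1.99, 2.15], [-1.42, 1.44], [-3.14, 3.14]. Speed limits (rad/s): [2.79, 2.79, 3.14, 3.14, 3.14, 3.14].

## Interface

Orientations are given as [roll, pitch, yaw] about the fixed x, y, z axes, in that order (R = Rz(yaw) Ry(pitch) Rx(roll)).
In Python, from workcell import env gives the robot as it stands.
- The arm moves only by the tool nudge_tcp, called after ">>>" as a command line: name --pt "numbers of a row" for each row, then --argument value for the rest. Schema: {"type":"object","properties":{"rows":{"type":"array","items":{"type":"array","items":{"type":"number"},"minItems":7,"maxItems":7},"minItems":1,"maxItems":8},"only":{"type":"string"},"quiet":{"type":"boolean"},"lines":{"type":"string"}},"required":["rows"],"additionalProperties":false}. rows is a list of rows, 1 to 8 of them, each of 7 numbers: dx, dy, dz in units of 20 mm, then a rotation vector rx, ry, rz in units of 0.2 rad, then the finger opening in m; each row is the pose to reach, as a shift and turn from the pose commanded when the call began, along the tool's axes at that moment; what a row does not reach only later rows make up. A row lasts 1/12 s, in which the tool goes at most 0.0417 m and 0.125 rad, less where a joint would pass 70% of its speed; a pose out of reach is approached as far as the arm can. The fingers move at their own pace and stop on an object; the grip force is fixed at half the most. Time passes only in rows, so rows that do not move let the fingers close. The tool returns the time, the measured TCP pose, the force, the opening and the grip force at its end. only (a regular expression) keeps the lines of the reply that match it, lines (a string "A,B") keeps lines A to B, and quiet returns only ok. Input that does not fit is refused with a message, and nothing moves.
- env.get_obs(): the state, without advancing time (a new reading comes with each control period).
- env.get_image(name): name is "side" or "top" or "wrist"; returns the picture (400x640x3 uint8, blue, green, red); there is no depth.
- env.camera_model(name): a dict with "fovy" (degrees; the focal length in pixels is half the picture's height over the tangent of half this angle, whatever the lens; pixels are square), "cx", "cy" (the principal point, pixels), "R" (3x3) and "t" (3): a world point X has camera coordinates R X + t. Camera axes: x right, y down, z forward; pixel columns grow to the right and rows downward; lengths in m; the calibration is good to about 2 mm. A picture is of the moment at which its call begins: read the wrist's pose just before it. camera_model takes no time and is no camera call; for the wrist camera it gives the pose at the moment of the call.
- env.job_done(): hands the job in; it is judged then, once.
The state is a dict: "t": time; "qpos": joint angles; "dq": joint speeds; "effort": joint torques, N m; "eef_pos": TCP position; "ee_rot": TCP orientation; "force": force on the tool from outside, world axes, zero at the start; "torque": the same for the moment, N m; "gripper_width": finger opening in m; "finger_force": force on a finger pad.
Only numpy, scipy, OpenCV 4.12 (cv2) and the standard library are available. Lean on these libraries where they do the work, as an engineer would, in place of code of your own. Each camera call takes 0.05 s, during which the arm holds its last target. There are 200 camera calls.

## Task

One of the three keys in the wooden block opens the till: try them one after another in its lock, each pushed fully home, until one turns clockwise through its quarter turn to the stop, and put any that will not turn back in the block. Leave the right key in the lock, turned, then lift the lid wide open so that it stays up by itself. Leave the other things on the counter where they are.

Things in the scene. Friction and masses are not known exactly. Their poses are not given: they have to be found in the camera images.
- till: flip-top till fixed to the counter: dark steel, 280 deep (x) x 320 wide (y) x 115 mm high; origin centre of underside, front to -x. A sloping front panel rises from 55 mm height at the front edge to the lid at 115 mm, its normal leaning 33 degrees from vertical towards -x; on its left half a steel lock plate 50 x 44 mm; the lid lies behind it
- keyhole (a point): centre of the keyhole on the lock plate, at (-93.8, 95, 85) mm in the till's frame; z = lock axis, out of the plate, 33 degrees from vertical; the slot, 30 x 6.5 mm, is long along this frame's y (= till's y at lock 0; the frame turns with the barrel). Key bit enters with its y along the slot. Fully home: collar on the plate, key's origin here; over 1.3 mm short of it no key turns
- lock (a joint): turn of the lock barrel, rad: 0 locked, 1.571 unlocked (stop), growing clockwise as seen looking into the keyhole. Needs 0.06 N m, stays where left. A wrong key turns about 0.2 rad and jams hard (barrel under 0.25 rad, over 0.5 N m); turned back it comes out. The right key turns all the way and cannot be drawn out while turned. Lid: held at 0, free by 1.3
- lid (a joint): opening of the lid, rad: 0 shut, 1.4 fully open. Stiff hinge: it stays where it is left and needs 4 to 8 N at the handle
- lid_handle (a point): middle of the lid's handle, a round steel bar 10 mm thick, 80 mm long along the till's y, on two feet near the lid's front edge (the lid reaches 22 mm farther to the front); bar axis 30 mm above the lid's top, with the lid shut at (-25, -40, 145) mm in the till's frame. It moves with the lid
- lid_hinge (a point): point on the lid's hinge axis, which runs along the till's y at the back, at (135, -40, 107) mm in the till's frame, 164 mm from the handle's bar; opening takes the lid's front edge up and back
- key_block: wooden block fixed to the counter, 50 (x) x 160 (y) x 45 mm high, origin centre of its underside; three slots in its top, each 10 mm wide (x) by 31 mm long (y) and 40 mm deep, in a row along its y, 50 mm apart
- well0 (a point): centre of the mouth of a slot of the block, on its top, at y = -50 mm in the block's frame
- well1 (a point): centre of the mouth of a slot of the block, on its top, at y = 0 mm in the block's frame
- well2 (a point): centre of the mouth of a slot of the block, on its top, at y = 50 mm in the block's frame
- key_a: solid steel double-bit safe key, 84 mm, 110 g, same either way round. Origin: on the axis, underside of the collar; +z to the bow. Bit z -5 to -33 mm, 26 wide along y, 4 thick along x, round nose to z -37; collar 16 across, z 0 to 3; dark bow z 15 to 47, 32 wide along y, 11 thick along x (pinch it there). Starts in the block, collar on its top. Only the cuts differ; which key fits changes
- key_b: as key_a
- key_c: as key_a
- jam_jar: bystander: glass jam jar, 60 mm across, 85 mm tall; origin centre of its underside
- honey_jar: bystander: small honey jar, 48 mm across, 70 mm tall; origin centre of its underside
- coffee_bag: bystander: brown paper coffee bag, 54 x 84 mm, 165 mm tall; origin centre of its underside
- counter_bell: bystander: steel counter bell, 80 mm across, 54 mm tall; origin centre of its underside
- coffee_cup: bystander: white mug, 68 mm across, 70 mm tall, handle to its +y; origin centre of its underside
- cake_server: bystander: cake server 240 mm long, lying flat along its x axis, about 20 mm tall; origin centre of its underside
- plant: bystander: succulent in a white pot, 72 mm across, about 100 mm tall; origin centre of its underside

How it is judged:
By the outcome, as a careful person would: the job done as asked, in the order asked, and still so for the second after the job is handed in, with the robot touching nothing.
It also fails if it takes over 72 s, if anything falls off the work surface, if the arm or the gripper's body presses on something with over 40 N, if the wrist force passes 120 N, or if a joint passes its speed limit or range.

## Working session

There is one attempt and no reset: what is moved stays moved. The work goes in short steps, Python scripts to look and compute and a tool call to move; the robot and the scene stay as the last step left them, time stands still between calls to the robot, and variables do not carry over. Pictures are saved under pics/ and viewed, at most 10 in all, crops included, and the job is handed in when it is done.

```bash
ls; mkdir -p pics
```

Run:
```python
from workcell import env
import cv2
print(env.get_obs(), env.pinch_z)
for n in("top","side"):
    im=env.get_image(n); cv2.imwrite(f"pics/{n}0.png",im); m=env.camera_model(n); print(n,m)
```

```text
pics
workcell.py
{'t': 0.0, 'qpos': array([1.11501911e+00, 2.41377787e-01, 3.70326977e-03, 1.33514887e+00,
       8.59767644e-06, 1.57078716e+00]), 'dq': array([-0.00187427, -0.0003052 , -0.00107367, -0.00079609,  0.00095389,
        0.00035572]), 'effort': array([ 6.42206851e-05, -3.72318542e+01,  2.52407241e+01,  1.69821252e-02,
        1.80247725e-04, -8.14263537e-07]), 'eef_pos': array([0.2198042 , 0.44840258, 0.2304225 ]), 'ee_rot': array([-3.13956560e+00, -8.61624180e-06,  2.68582459e+00]), 'force': array([-0.14949362,  0.15335676, -0.14393735]), 'torque': array([ 0.00958729, -0.01963862,  0.00557278]), 'finger_force': 0.0, 'gripper_width': 0.08547689081842928} 0.0187
top {'fovy': 46.79724078499463, 'cx': 327.5748856156083, 'cy': 203.27784350014866, 'R': array([[ 0.01061475, -0.99967101, -0.02334969],
       [-0.99383997, -0.00797096, -0.11053772],
       [ 0.11031523,  0.02437919, -0.99359761]]), 't': array([-0.02262401,  0.53501174,  1.28394932])}
side {'fovy': 53.798255351438044, 'cx': 315.48501097429767, 'cy': 202.17031800701585, 'R': array([[-0.92131164, -0.3884953 , -0.01600804],
       [-0.25596777,  0.63698617, -0.72713762],
       [ 0.29268645, -0.66582281, -0.68630505]]), 't': array([0.45546318, 0.21887039, 0.89665582])}
```
View pics/top0.png

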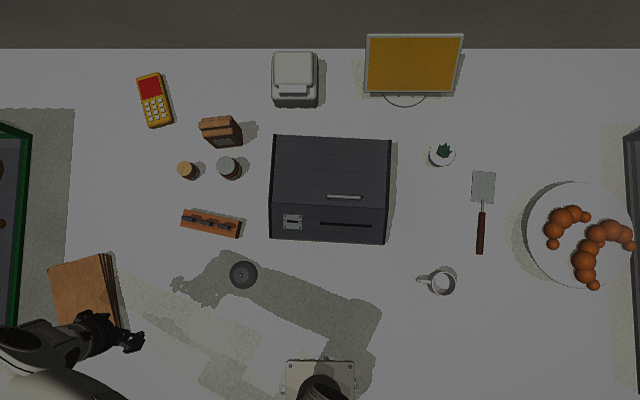

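View pics/side0.png

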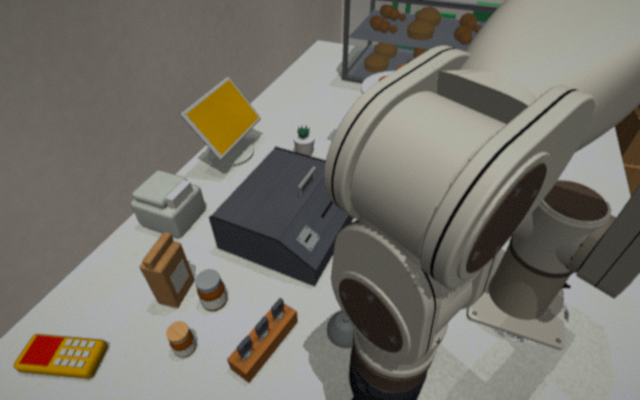

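The top view shows the key block at (181–241, 209–238), the till at (268–393, 135–244), its lock plate at (292, 221) and the handle bar at (327–363, 196). The bell is at (243, 274). The side view shows the three bows in the block at (243, 345), (262, 326), (278, 308), plus the lock plate at (308, 237).

Create h.py:
```python
import numpy as np, cv2
from workcell import env
from scipy.spatial.transform import Rotation as Ro
def ray(m,px):
    f=200/np.tan(np.radians(m["fovy"]/2)); R=np.array(m["R"]);t=np.array(m["t"])
    d=R.T@np.array([(px[0]-m["cx"])/f,(px[1]-m["cy"])/f,1.0]); return -R.T@t,d
def onz(m,px,z):
    o,d=ray(m,px); return o+d*(z-o[2])/d[2]
def proj(m,X):
    f=200/np.tan(np.radians(m["fovy"]/2)); c=np.array(m["R"])@np.asarray(X,float)+np.array(m["t"])
    return np.array([m["cx"]+f*c[0]/c[2],m["cy"]+f*c[1]/c[2]])
def tri(m1,p1,m2,p2):
    o1,d1=ray(m1,p1);o2,d2=ray(m2,p2)
    d1/=np.linalg.norm(d1); d2/=np.linalg.norm(d2)
    A=np.stack([d1,-d2],1); s=np.linalg.lstsq(A,o2-o1,rcond=None)[0]
    a=o1+s[0]*d1;b=o2+s[1]*d2; return (a+b)/2,np.linalg.norm(a-b)
def pose():
    o=env.get_obs(); return np.array(o["eef_pos"]),Ro.from_euler("xyz",o["ee_rot"])
def delta(p,R):  # shift+rotvec in current tool axes to reach target TCP p, R
    P,Q=pose(); return np.round(np.r_[Q.inv().apply(np.asarray(p)-P),(Q.inv()*R).as_rotvec()],4)
```

Run:
```python
from h import *
m=env.camera_model("top"); s=env.camera_model("side")
im=cv2.imread("pics/top0.png"); hsv=cv2.cvtColor(im,cv2.COLOR_BGR2HSV)
k=cv2.inRange(hsv,(3,90,60),(20,255,255)); k[:195]=0;k[245:]=0;k[:,:170]=0;k[:,250:]=0
c=max(cv2.findContours(cv2.morphologyEx(k,cv2.MORPH_CLOSE,np.ones((5,5))),0,2)[0],key=cv2.contourArea)
r=cv2.minAreaRect(c);print(r); 
for b in cv2.boxPoints(r): print(b,onz(m,b,.045))
for n,p,z in [("fl",(268,244),0),("plate",(292,221),.085),("hL",(328,196),.145),("hR",(362,196),.145),("lidBL",(274,135),.115),("lidBR",(391,140),.115),("bell",(243,274),.03),("lidFL",(270,206),.115),("lidFR",(387,209),.115)]:
    print(n,onz(m,p,z).round(3))
print("plate tri",tri(m,(292,221),s,(308,237)))
w=np.hstack([cv2.resize(im[125:285,165:285],None,fx=3.3,fy=3.3),cv2.resize(im[125:285,265:400],None,fx=2.9,fy=3.3)]) if 0 else cv2.resize(im[125:285,170:400],None,fx=3.4,fy=3.4,interpolation=2)
cv2.imwrite("pics/crop1.png",w)
```

```text
((208.88458251953125, 223.0246124267578), (56.43051528930664, 18.224185943603516), 12.407418251037598)
[179.37047 225.86151] [0.46619633 0.39836806 0.045     ]
[183.28615 208.06296] [0.51659677 0.38955223 0.045     ]
[238.3987  220.18771] [0.48367065 0.23201632 0.045     ]
[234.48302 237.98627] [0.43369151 0.2414231  0.045     ]
fl [0.419 0.154 0.   ]
plate [0.48  0.077 0.085]
hL [ 0.541 -0.021  0.145]
hR [ 0.542 -0.109  0.145]
lidBL [0.71  0.127 0.115]
lidBR [ 0.698 -0.188  0.115]
bell [0.334 0.217 0.03 ]
lidFL [0.517 0.133 0.115]
lidFR [ 0.512 -0.177  0.115]
plate tri (array([0.47964103, 0.07682575, 0.08693672]), np.float64(0.00017793310275949535))
```

View pics/crop1.png

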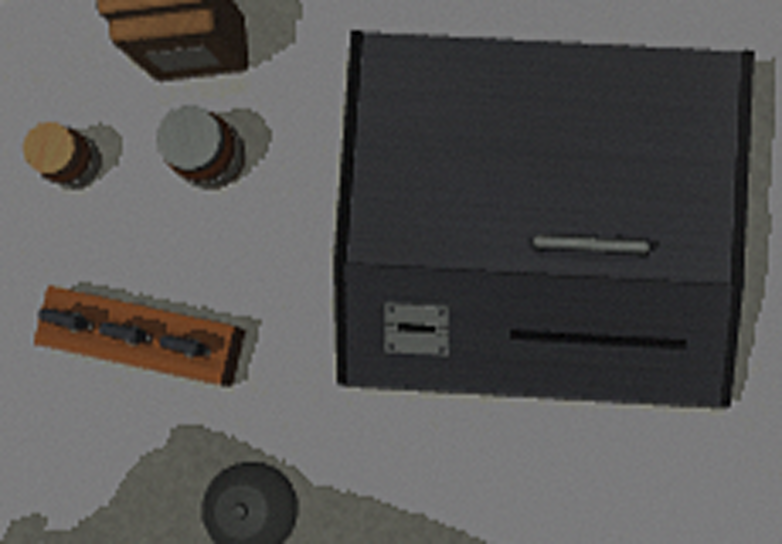

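The crop confirms the block, yawed about -12° with its bows up, and the keyhole in the middle of the plate near crop (417, 327). I'll move above the block for a wrist view.

Run:
```python
from h import *
print(delta([.455,.315,.25],Ro.from_euler("xyz",[np.pi,0,1.365])))
```

```text
[-2.6990e-01 -1.6400e-02 -1.9500e-02 -1.6000e-03  1.2000e-03  1.3208e+00]
```

The rows are not in the units I measure in: shifts go in units of 20 mm and turns go in units of 0.2 rad. I convert before sending: -0.27 m is -13.5, -0.24 m is -12, 0.84 rad is 4.2.

>>> nudge_tcp --pt "-2 -0.1 -0.5 0 0 0.6 0.085" --pt "-4 -0.2 -1 0 0 1.2 0.085" --pt "-6 -0.35 -1 0 0 1.8 0.085" --pt "-8 -0.5 -1 0 0 2.4 0.085" --pt "-10 -0.6 -1 0 0 3 0.085" --pt "-12 -0.7 -1 0 0 3.6 0.085" --pt "-13.5 -0.8 -1 0 0 4.2 0.085"

```text
t: 0.68
eef_pos: [0.4577, 0.3137, 0.2507]
ee_rot: [-3.141, 0.001, 1.838]
force: [-0.9, 0.1, 0.1]
gripper_width: 0.0852
finger_force: 0.0
```

Run:
```python
from h import *
print(env.get_obs()["qpos"],env.get_obs()["eef_pos"])
print(delta([.455,.315,.25],Ro.from_euler("xyz",[np.pi,0,1.365])))
```

```text
[ 6.01192220e-01  3.44841427e-01  1.98092728e-01  1.42456444e+00
 -6.26155839e-04  1.90475739e+00] [0.45772257 0.31371619 0.25074159]
[ 2.00e-03 -2.30e-03  7.00e-04 -1.00e-04  8.00e-04  4.73e-01]
```

Run:
```python
from h import *
import pickle
m=env.camera_model("wrist"); im=env.get_image("wrist"); cv2.imwrite("pics/w1.png",im); pickle.dump(m,open("w1.pkl","wb"))
print(m, "cam pos",ray(m,(320,200))[0]); t=env.camera_model("top")
for p in [(.475,.315,.045),(.48,.077,.085)]: print(proj(m,p))
```

```text
{'fovy': 65.6234453077633, 'cx': 319.0607161047148, 'cy': 193.05692184097524, 'R': array([[ 0.96411574,  0.26547917, -0.00128364],
       [ 0.25459945, -0.9232131 ,  0.28784839],
       [ 0.07523268, -0.27784598, -0.95767513]]), 't': array([-0.52427902,  0.13001165,  0.45080682])} cam pos [0.43844936 0.38446848 0.39362985]
[334.08949886 169.60180848]
[285.81310361 359.08961774]
```

>>> nudge_tcp --pt "0 0 0 0 0 -0.6 0.085" --pt "0 0 0 0 0 -1.2 0.085" --pt "0 0 0 0 0 -1.8 0.085" --pt "0 0 0 0 0 -2.4 0.085" --pt "0 0 0 0 0 -3 0.085" --pt "0 0 0 0 0 -3.6 0.085" --pt "0 0 0 0 0 -4.2 0.085" --pt "0 0 0 0 0 -4.8 0.085" --lines "1,1"

```text
t: 1.4
```

>>> nudge_tcp --pt "0 0 0 0 0 -0.6 0.085" --pt "0 0 0 0 0 -1.2 0.085" --pt "0 0 0 0 0 -1.8 0.085" --pt "0 0 0 0 0 -2.4 0.085" --pt "0 0 0 0 0 -3 0.085" --pt "0 0 0 0 0 -3.6 0.085" --pt "0 0 0 0 0 -4.2 0.085" --pt "0 0 0 0 0 -4.8 0.085"

```text
t: 2.07
eef_pos: [0.455, 0.3157, 0.2507]
ee_rot: [3.141, -0.001, -2.511]
force: [-0.6, 0.1, 0.1]
gripper_width: 0.0851
finger_force: 0.0
```

View pics/w1.png

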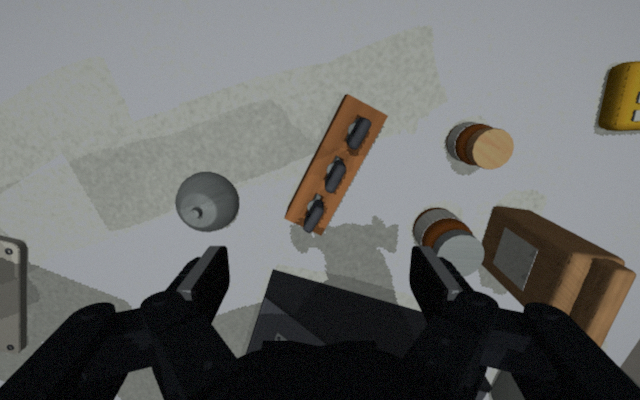

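The wrist view shows the block at corners of about (346, 95), (387, 117), (325, 236) and (286, 219). The bows are at (358, 133), (335, 176) and (315, 212), and the jam jar is at (450, 240).

Run:
```python
from h import *
import pickle
m=pickle.load(open("w1.pkl","rb")); im=cv2.imread("pics/w1.png"); hsv=cv2.cvtColor(im,cv2.COLOR_BGR2HSV)
k=cv2.inRange(hsv,(3,110,70),(20,255,255)); k[:,:275]=0;k[:,400:]=0;k[250:]=0
k=cv2.morphologyEx(k,cv2.MORPH_CLOSE,np.ones((15,15)))
c=max(cv2.findContours(k,0,2)[0],key=cv2.contourArea)
c2=np.array([onz(m,p[0].astype(float),.045)[:2]*1000 for p in c],np.float32)
r=cv2.minAreaRect(c2);print(cv2.minAreaRect(c),r); print(cv2.boxPoints(r))
# bows: dark
g=cv2.inRange(hsv,(0,0,0),(179,255,70)); g[cv2.dilate(k,np.ones((3,3)))==0]=0
for q in cv2.findContours(g,0,2)[0]:
    if cv2.contourArea(q)>60:
        rr=cv2.minAreaRect(q); print("dark",rr, onz(m,rr[0],.085))
t=env.camera_model("top")
for n,p,z in [("jam",(226,164),.085),("honey",(184,168),.07)]: print(n,onz(t,p,z))
print("jam w",onz(m,(457,250),.085),"honey",onz(m,(493,148),.07))
```

```text
((334.4982604980469, 165.56576538085938), (45.17647171020508, 138.1764678955078), 28.07248878479004) ((473.41693115234375, 315.4826354980469), (158.61842346191406, 50.359222412109375), 78.32005310058594)
[[432.70297 242.91309]
 [482.01944 232.71814]
 [514.13086 388.0522 ]
 [464.81442 398.24713]]
dark ((314.2054138183594, 212.1675567626953), (15.596258163452148, 34.93561553955078), 27.89727020263672) [0.46334782 0.27319544 0.085     ]
dark ((334.56353759765625, 174.7689208984375), (15.856196403503418, 35.767417907714844), 27.897268295288086) [0.47277483 0.31792717 0.085     ]
dark ((356.20001220703125, 135.10000610351562), (17.441329956054688, 38.460365295410156), 26.56505012512207) [0.48210581 0.36202308 0.085     ]
jam [0.63587713 0.26265375 0.085     ]
honey [0.62675431 0.3841371  0.07      ]
jam w [0.62616593 0.27222995 0.085     ] honey [0.62574835 0.38612344 0.07      ]
```

Run:
```python
from h import *
print(delta([.4633,.2665,.12],Ro.from_euler("xyz",[np.pi,0,-1.7754])))
```

```text
[ 2.210e-02 -4.470e-02  1.307e-01  6.000e-04 -1.200e-03 -7.352e-01]
```

Converted, 0.131 m is 6.55, 0.12 m is 6, -0.735 rad is -3.675.

>>> nudge_tcp --pt "0.15 -0.3 0.75 0 0 -0.6 0.045" --pt "0.35 -0.7 2 0 0 -1.2 0.045" --pt "0.55 -1.1 3 0 0 -1.8 0.045" --pt "0.75 -1.5 4 0 0 -2.4 0.045" --pt "0.9 -1.85 5 0 0 -3 0.045" --pt "1.1 -2.25 6 0 0 -3.6 0.045" --pt "1.1 -2.25 6.55 0 0 -3.675 0.045" --pt "1.1 -2.25 6.55 0 0 -3.675 0.045"

```text
t: 2.73
eef_pos: [0.4614, 0.2647, 0.1169]
ee_rot: [3.136, -0.005, -1.782]
force: [-0.9, -0.7, -0.1]
gripper_width: 0.0451
finger_force: 0.0
```

Run:
```python
from h import *
import pickle
print(env.get_obs()["qpos"].round(2)); m=env.camera_model("wrist"); im=env.get_image("wrist"); cv2.imwrite("pics/w2.png",im); pickle.dump(m,open("w2.pkl","wb"))
print(delta([.4633,.2665,.058],Ro.from_euler("xyz",[np.pi,0,-1.7754])))
for p in [(.4633,.2665,.092),(.4734,.3155,.092)]: print(proj(m,p))
```

```text
[ 0.52  0.38 -0.1   1.09  0.   -0.84]
[-0.0013 -0.0008  0.0606  0.0033 -0.0028 -0.0075]
[315.93660345 233.79253784]
[316.70872484 306.65318222]
```

View pics/w2.png

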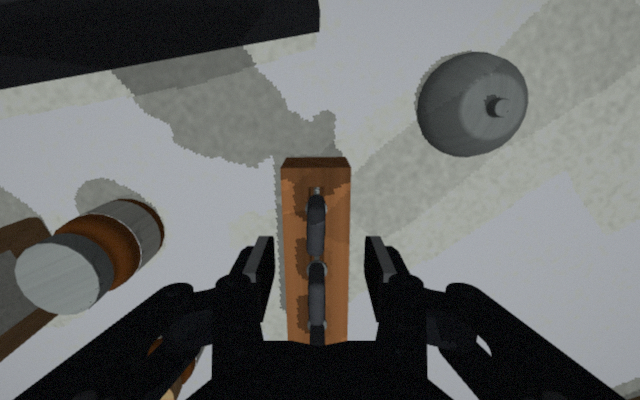

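Both bows line up between the fingers at column 316 (rows 195–258 for well0), as predicted. Descending and gripping.

>>> nudge_tcp --pt "-0.05 -0.05 1.5 0.01 -0.01 -0.025 0.045" --pt "-0.05 -0.05 3 0.01 -0.01 -0.025 0.045" --pt "-0.05 -0.05 3 0.01 -0.01 -0.025 0.0" --pt "-0.05 -0.05 3 0.01 -0.01 -0.025 0.0" --pt "-0.05 -0.05 3 0.01 -0.01 -0.025 0.0" --pt "-0.05 -0.05 3 0.01 -0.01 -0.025 0.0" --pt "-0.05 -0.05 3 0.01 -0.01 -0.025 0.0"

```text
t: 3.37
eef_pos: [0.4663, 0.2679, 0.0622]
ee_rot: [-3.137, 0.004, -1.777]
force: [-0.1, -0.8, -1.2]
gripper_width: 0.01
finger_force: 60.5
```

Run:
```python
from h import *
P,Q=pose();print(Q.as_matrix().round(4))
print(delta([.4633,.2665,.058],Ro.from_euler("xyz",[np.pi,0,-1.7754])))
```

```text
[[-0.2051 -0.9787  0.0053]
 [-0.9787  0.2051  0.0032]
 [-0.0043 -0.0046 -1.    ]]
[ 0.0021  0.0027  0.0042 -0.0046  0.0043 -0.0019]
```

Add to h.py:
```python
def lockR(yaw,turn=0):
    a=np.radians(33); Y=Ro.from_euler("z",yaw)
    n=Y.apply([-np.sin(a),0,np.cos(a)]); d=Y.apply([np.cos(a),0,np.sin(a)]); y=Y.apply([0,1,0])
    return Ro.from_matrix(np.stack([-y,-d,-n],1))*Ro.from_rotvec([0,0,turn]), n
```

```text
(no output)
```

>>> nudge_tcp --pt "0 0 -0.75 0 0 0 0" --pt "0 0 -2 0 0 0 0" --pt "0 0 -3.5 0 0 0 0" --pt "0 0 -3.5 0 0 0 0"

```text
t: 3.7
eef_pos: [0.4688, 0.2693, 0.1374]
ee_rot: [-3.13, 0.01, -1.777]
force: [1.1, 1.4, -0.0]
gripper_width: 0.0099
finger_force: 60.8
```

Run:
```python
from h import *
R,n=lockR(-.026); K=np.array([.48,.077,.085]); print(delta(K+n*(.095+.0172),R), pose()[0]-K)
# till yaw from top image: dark mask
im=cv2.imread("pics/top0.png"); m=env.camera_model("top")
g=cv2.cvtColor(im,cv2.COLOR_BGR2GRAY).astype(float)
# handle & rear/left edges of lid by gradient per row/col
top=[];lf=[];rt=[]
for c in range(285,380,3):
    s=g[120:150,c]; r=np.argmin(np.diff(s)); top.append(onz(m,(c+.0,120+r+.5),.115)[:2])
for r in range(150,200,3):
    s=np.diff(g[r,255:290]); lf.append(onz(m,(255+np.argmin(s)+.5,r),.115)[:2])
for l,a in((top,1),(lf,0)):
    l=np.array(l); vx,vy,x0,y0=cv2.fitLine(l.astype(np.float32),cv2.DIST_HUBER,0,.001,.001).ravel(); print(vx,vy,x0,y0)
```

```text
[ 0.1964  0.0092 -0.0438  0.5623 -0.0431 -0.1781] [-0.01123696  0.1922527   0.05241315]
0.047530334 0.9988698 0.7064464 -0.028276164
0.99868715 -0.051224563 0.6158453 0.13583969
```

>>> nudge_tcp --pt "1.5 0.05 -1 0.5 -0.04 -0.15 0" --pt "3 0.15 -1.5 1 -0.075 -0.3 0" --pt "5 0.25 -2.2 1.5 -0.115 -0.45 0" --pt "7 0.35 -2.2 2 -0.15 -0.6 0" --pt "8.5 0.4 -2.2 2.5 -0.19 -0.75 0" --pt "9.8 0.45 -2.2 2.81 -0.215 -0.85 0" --pt "9.8 0.45 -2.2 2.81 -0.215 -0.85 0"

```text
t: 4.28
eef_pos: [0.4072, 0.0718, 0.1684]
ee_rot: [-2.583, -0.009, -1.607]
force: [-0.9, 0.0, -2.4]
gripper_width: 0.01
finger_force: 60.7
```

Run:
```python
from h import *
import pickle
R,n=lockR(-.049); K=np.array([.479,.0775,.085])
print(env.get_obs()["qpos"].round(2),delta(K+n*(.095+.0172),R))
m=env.camera_model("wrist"); im=env.get_image("wrist"); cv2.imwrite("pics/w3.png",im); pickle.dump((m,pose()[0],pose()[1].as_matrix()),open("w3.pkl","wb"))
P,Q=pose(); print("K",proj(m,K),"nose",proj(m,P+Q.apply([0,0,.0172+.037])),"coll",proj(m,P+Q.apply([0,0,.0172])))
```

```text
[ 0.31 -0.26 -0.83  0.47 -0.19 -1.27] [-0.009  -0.0145 -0.0036  0.0176 -0.0008  0.0152]
K [299.52412066 200.35403919] nose [312.00634808 216.24197127] coll [310.84726275 239.68829921]
```

View pics/w3.png

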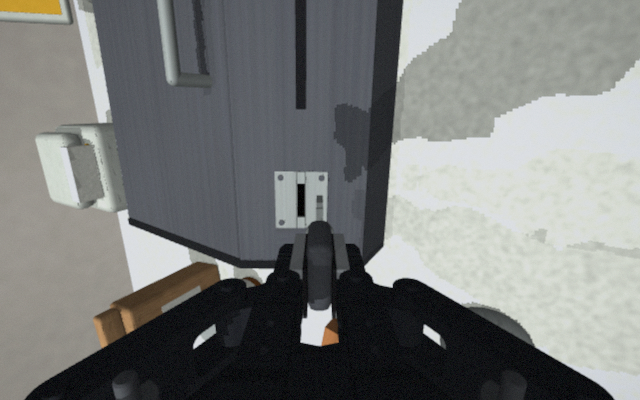

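The plate is at (275–328, 171–229) with the slot centred at about (301, 200), against (299.5, 200) predicted. The key sits at column 320, but the arm was still moving, so I'll settle it and measure again.

>>> nudge_tcp --pt "0 0 0 0 0 0 0" --pt "0 0 0 0 0 0 0" --pt "0 0 0 0 0 0 0"

```text
t: 4.58
eef_pos: [0.4178, 0.0781, 0.1757]
ee_rot: [-2.574, -0.003, -1.604]
force: [0.2, 1.1, -0.8]
gripper_width: 0.0101
finger_force: 60.7
```

Create look.py:
```python
from h import *
import sys,pickle
R,n=lockR(-.049); K=np.array([.479,.0775,.085])
im=env.get_image("wrist"); m=env.camera_model("wrist"); P,Q=pose()
cv2.imwrite(f"pics/{sys.argv[1]}.png",im); pickle.dump((m,P,Q.as_matrix()),open(sys.argv[1]+".pkl","wb"))
print("delta",delta(K+n*(.095+.0172),R)); print("K",proj(m,K),[proj(m,P+Q.apply([0,0,z])).round(1) for z in(-.0187,0,.0172,.0542)])
g=cv2.cvtColor(im,cv2.COLOR_BGR2GRAY); pl=cv2.inRange(g,120,215); 
u,v=proj(m,K).round().astype(int); mask=np.zeros_like(pl); mask[v-45:v+45,u-45:u+45]=255
k=cv2.inRange(g,0,30)&mask
for c in cv2.findContours(k,0,2)[0]:
    if cv2.contourArea(c)>80: print("dark",cv2.minAreaRect(c))
```

```bash
python3 look.py w4
```

```text
delta [-0.0024 -0.0024 -0.0031  0.009   0.006   0.0156]
K [314.92934863 191.97611884] [array([319.1, 268.8]), array([319. , 249.6]), array([319. , 235.5]), array([319. , 212.6])]
dark ((317.0, 191.5), (31.0, 6.0), 90.0)
```

Run:
```python
from h import *
import pickle
m,P,Q=pickle.load(open("w4.pkl","rb")); R,n=lockR(-.049)
K=np.array([.479,.0775,.085]); o,d=ray(m,(317.0,191.5)); X=o+d*((K-o)@n)/(d@n); print(X, "dist",np.linalg.norm(X-o))
im=cv2.imread("pics/w4.png"); cv2.imwrite("pics/w4c.png",cv2.resize(im[140:300,240:400],None,fx=3.7,fy=3.7,interpolation=2))
```

```text
[0.47751387 0.07712633 0.08404794] dist 0.262757575089982
```

View pics/w4c.png

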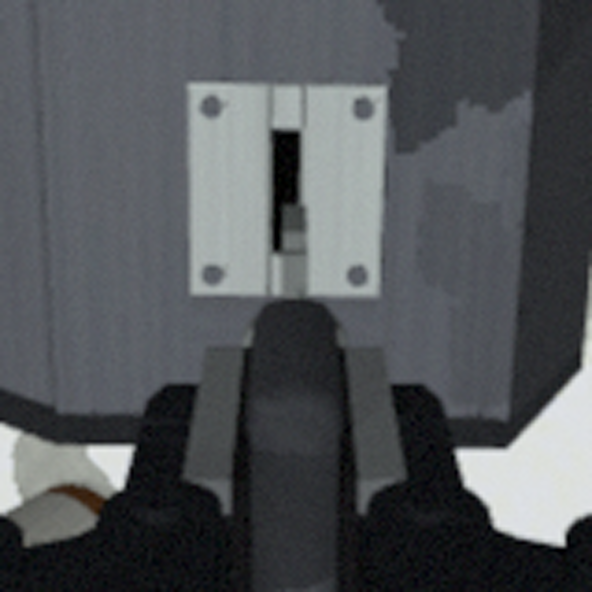

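Slot centre is (317.3, 191.7), and the bit, which is straight, sits at column 319.3. Its top corner is at (319, 195.4). Now to find the key's offset along tool x.

Run:
```python
from h import *
import pickle
m,P,Q=pickle.load(open("w4.pkl","rb"));Q=Ro.from_matrix(Q)
for dx in(-.002,0,.002): print(dx,[proj(m,P+Q.apply([x+dx,0,z+.0172])).round(1) for x,z in((.013,.033),(.013,.005),(.008,-.003))])
R,n=lockR(-.049); K=np.array([.4776,.0774,.0842]); print(delta(K+n*(.040+.0172),R), R.as_matrix().round(3))
```

```text
-0.002 [array([319. , 198.9]), array([319., 214.]), array([319. , 227.7])]
0 [array([319., 196.]), array([319. , 210.7]), array([319. , 224.3])]
0.002 [array([319., 193.]), array([319.1, 207.3]), array([319.1, 220.9])]
[-0.002  -0.0013  0.0519  0.009   0.006   0.0156] [[-0.049 -0.838  0.544]
 [-0.999  0.041 -0.027]
 [ 0.    -0.545 -0.839]]
```

Converted, 0.052 m is 2.6, 0.045 m is 2.25, 0.0156 rad is 0.078.

>>> nudge_tcp --pt "-0.1 -0.05 1 0.045 0.03 0.078 0" --pt "-0.1 -0.05 2.25 0.045 0.03 0.078 0" --pt "-0.1 -0.05 2.6 0.045 0.03 0.078 0" --pt "-0.1 -0.05 2.6 0.045 0.03 0.078 0" --pt "-0.1 -0.05 2.6 0.045 0.03 0.078 0"

```text
t: 5.05
eef_pos: [0.4445, 0.078, 0.13]
ee_rot: [-2.57, -0.002, -1.62]
force: [0.2, -1.1, -0.4]
gripper_width: 0.0101
finger_force: 60.7
```

Create d.py:
```python
from h import *
import sys
R,n=lockR(-.049,float(sys.argv[2]) if len(sys.argv)>2 else 0); K=np.array([.4776,.0774,.0842]); off=float(sys.argv[3]) if len(sys.argv)>3 else .0172
o=env.get_obs(); P,Q=pose()
print("delta",delta(K+n*(float(sys.argv[1])+off),R)); print("out",round(float((P-K)@n-off),4),"Ftool",Q.inv().apply(o["force"]).round(1),"Ttool",Q.inv().apply(o["torque"]).round(2),"q6",o["qpos"][5].round(2))
```

```bash
python3 d.py 0.02
```

```text
delta [-0.001  -0.0029  0.0192  0.004  -0.0018  0.0003]
out 0.0392 Ftool [ 1.  -0.   0.5] Ttool [-0.69  0.04 -0.01] q6 -1.27
```

>>> nudge_tcp --pt "0 0 0 0 0 0 0" --pt "0 0 0 0 0 0 0" --lines "2,4"

```text
eef_pos: [0.445, 0.0781, 0.1315]
ee_rot: [-2.566, -0.0, -1.621]
force: [-0.2, -0.6, -1.3]
```

```bash
python3 d.py 0.02; python3 look.py w5;  python3 - <<'E'
import cv2
im=cv2.imread("pics/w5.png"); cv2.imwrite("pics/w5c.png",cv2.resize(im[130:290,240:400],None,fx=3.7,fy=3.7,interpolation=2))
E
```

```text
delta [-0.0009 -0.0016  0.0202  0.0003 -0.0007 -0.0004]
out 0.0402 Ftool [0.6 0.9 1. ] Ttool [-0.65 -0.03 -0.01] q6 -1.27
delta [-0.001  -0.0032 -0.0546  0.0001 -0.0006 -0.0006]
K [314.39482752 212.33222629] [array([319.1, 268.7]), array([319.1, 249.5]), array([319. , 235.4]), array([319. , 212.5])]
dark ((352.0, 250.0), (12.0, 12.0), 90.0)
dark ((285.0, 250.0), (12.0, 14.0), 90.0)
```

View pics/w5c.png

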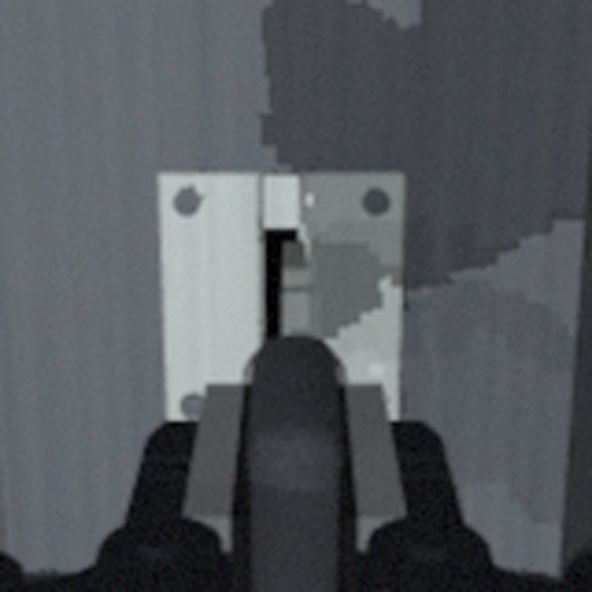

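Run:
```python
from h import *
import pickle
m,P,Q=pickle.load(open("w5.pkl","rb"));Q=Ro.from_matrix(Q); R,n=lockR(-.049); K=np.array([.4776,.0774,.0842])
for x in(.015,.025,0): print("K",x,proj(m,K+R.apply([x,0,0])).round(1))
for z in(.033,.035,.037): print("bit",proj(m,P+Q.apply([.013,0,.0172+z])).round(1))
for px in((316.2,192.2),):
  o,d=ray(m,px)
  for dz in(-.002,0,.002): X=o+d*((K+n*dz-o)@n)/(d@n); print(dz,"slot top in tool", Q.inv().apply(X-P).round(4))
```

```text
K 0.015 [316.7 191.2]
K 0.025 [316.7 176.7]
K 0 [316.7 212.1]
bit [319.  195.9]
bit [319. 195.]
bit [319.  194.1]
-0.002 slot top in tool [ 0.0128 -0.0019  0.0595]
0 slot top in tool [ 0.0134 -0.0019  0.0575]
0.002 slot top in tool [ 0.014  -0.0019  0.0555]
```

Converted, -0.0019 m is -0.095, -0.0012 m is -0.06.

>>> nudge_tcp --pt "-0.06 -0.095 0 0 0 0 0" --pt "-0.06 -0.095 0.2 0 0 0 0" --pt "-0.06 -0.095 0.45 0 0 0 0" --pt "-0.06 -0.095 0.7 0 0 0 0" --pt "-0.06 -0.095 0.7 0 0 0 0" --lines "1,4"

```text
t: 5.68
eef_pos: [0.4543, 0.0785, 0.1192]
ee_rot: [-2.567, -0.001, -1.621]
force: [1.8, 0.2, -0.1]
```

```bash
python3 d.py 0.00
```

```text
delta [-0.0001 -0.0005  0.0249  0.0017 -0.0016 -0.0006]
out 0.0249 Ftool [-0.3 -1.5  1.1] Ttool [-0.36  0.01  0.  ] q6 -1.28
```

It is 12 mm in with no force. Pushing home.

>>> nudge_tcp --pt "0 0 0.3 0 0 0 0" --pt "0 0 0.6 0 0 0 0" --pt "0 0 0.9 0 0 0 0" --pt "0 0 1.15 0 0 0 0" --pt "0 0 1.3 0 0 0 0" --pt "0 0 1.35 0 0 0 0" --pt "0 0 1.35 0 0 0 0" --lines "1,5"

```text
t: 6.27
eef_pos: [0.4684, 0.0778, 0.0982]
ee_rot: [-2.566, -0.001, -1.621]
force: [-16.1, 0.1, 21.9]
gripper_width: 0.0097
```

```bash
python3 d.py 0.00
```

```text
delta [-0.     -0.0001 -0.0005  0.0001 -0.0011 -0.0003]
out -0.0005 Ftool [  0.7   1.6 -27.1] Ttool [-1.04  0.3  -0.06] q6 -1.29
```

Home with a 27 N push. Now turning, in a small test first.

Converted, -0.0005 m is -0.025, 0.3 rad is 1.5.

>>> nudge_tcp --pt "0 0 -0.025 0 0 0.5 0" --pt "0 0 -0.025 0 0 1 0" --pt "0 0 -0.025 0 0 1.5 0" --pt "0 0 -0.025 0 0 1.5 0" --lines "1,6"

```text
t: 6.6
eef_pos: [0.4692, 0.0777, 0.0989]
ee_rot: [-2.585, 0.163, -1.878]
force: [-7.7, -0.5, 11.9]
gripper_width: 0.0101
finger_force: 63.1
```

```bash
python3 d.py 0.00 0.3
```

```text
delta [ 0.0002  0.0009 -0.0003 -0.0019 -0.001  -0.0041]
out -0.0003 Ftool [  0.9  -0.4 -14.1] Ttool [-0.36  0.4  -0.01] q6 -0.99
```

Converted, 0.36 rad is 1.8.

>>> nudge_tcp --pt "0 0 0 0 0 0.6 0" --pt "0 0 0 0 0 1.2 0" --pt "0 0 0 0 0 1.8 0" --pt "0 0 0 0 0 1.8 0" --lines "1,6"

```text
t: 6.93
eef_pos: [0.4693, 0.0777, 0.099]
ee_rot: [-2.667, 0.342, -2.202]
force: [-7.3, -1.6, 13.1]
gripper_width: 0.0102
finger_force: 63.1
```

```bash
python3 d.py 0.00 0.66;python3 look.py w6 >/dev/null
```

Run:
```python
import cv2
im=cv2.imread("pics/w6.png"); cv2.imwrite("pics/w6c.png",im[100:350,180:460])
```

```text
delta [ 0.0005  0.0009 -0.0003 -0.0024 -0.0003 -0.0049]
out -0.0003 Ftool [  0.9  -2.1 -14.9] Ttool [-0.06  0.52 -0.02] q6 -0.63
```

View pics/w6c.png

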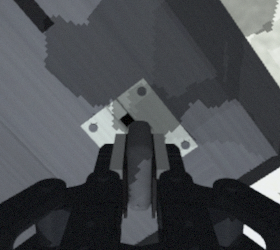

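Run:
```python
import cv2
im=cv2.imread("pics/w6.png"); a=cv2.resize(im[165:275,255:385],None,fx=6,fy=5.4,interpolation=2); cv2.imwrite("pics/w6d.png",cv2.convertScaleAbs(a,alpha=1.6,beta=10))
```

```text
(no output)
```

View pics/w6d.png

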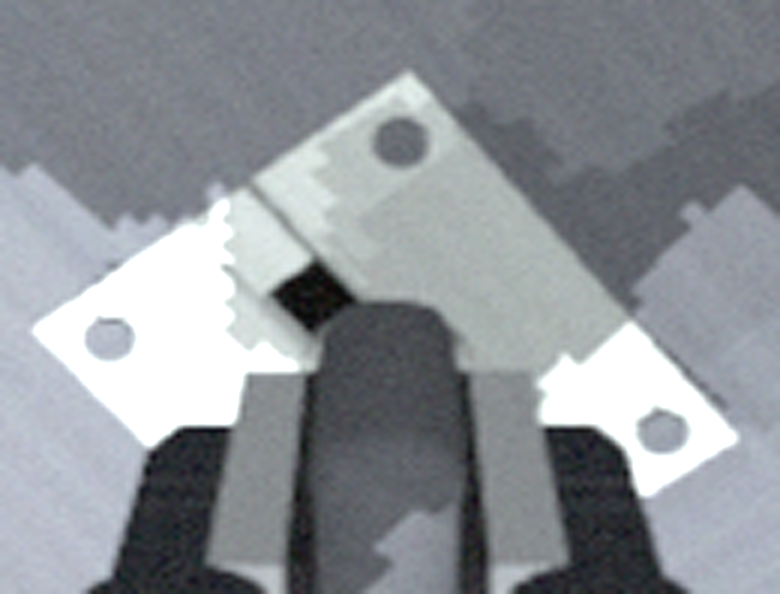

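The plate's slot is empty above the bow and the key is square in the pads. So the bit has turned beneath the plate, about 0.66 rad, past where a wrong key would jam. I'll continue to the stop.

Converted, 0.8 rad is 4.

>>> nudge_tcp --pt "0 0 0 0 0 0.6 0" --pt "0 0 0 0 0 1.2 0" --pt "0 0 0 0 0 1.8 0" --pt "0 0 0 0 0 2.4 0" --pt "0 0 0 0 0 3 0" --pt "0 0 0 0 0 3.6 0" --pt "0 0 0 0 0 4 0" --pt "0 0 0 0 0 4 0" --lines "1,6"

```text
t: 7.65
eef_pos: [0.4694, 0.0773, 0.099]
ee_rot: [-3.069, 0.574, -3.063]
force: [-7.2, -2.0, 11.9]
gripper_width: 0.0103
finger_force: 63.0
```

```bash
python3 d.py 0.00 1.571
```

```text
delta [ 0.0012  0.0006 -0.0003 -0.0027  0.0019  0.1072]
out -0.0003 Ftool [ -0.3  -2.4 -13.9] Ttool [ 0.51  0.37 -0.04] q6 0.17
```

>>> nudge_tcp --pt "0 0 0 0 0 0.4 0" --pt "0 0 0 0 0 0.8 0" --pt "0 0 0 0 0 0.8 0" --pt "0 0 0 0 0 0.8 0" --lines "1,6"

```text
t: 7.98
eef_pos: [0.4694, 0.0773, 0.0991]
ee_rot: [3.111, 0.577, 3.032]
force: [-7.1, -1.5, 13.1]
gripper_width: 0.0099
finger_force: 63.0
```

```bash
python3 d.py 0.00 1.571
```

```text
delta [ 0.0013  0.0005 -0.0003 -0.0027  0.0022 -0.0504]
out -0.0003 Ftool [ -1.4  -1.8 -14.8] Ttool [ 0.66  0.28 -0.04] q6 0.33
```

>>> nudge_tcp --pt "0 0 0 0 0 0.3 0" --pt "0 0 0 0 0 0.6 0" --pt "0 0 0 0 0 0.6 0" --pt "0 0 0 0 0 0.6 0" --lines "1,6"

```text
t: 8.32
eef_pos: [0.4694, 0.0772, 0.0991]
ee_rot: [3.036, 0.569, 2.892]
force: [-7.3, -2.2, 12.8]
gripper_width: 0.0105
finger_force: 63.9
```

```bash
python3 d.py 0.00 1.571
```

```text
delta [ 0.0014  0.0004 -0.0003 -0.003   0.0025 -0.1681]
out -0.0003 Ftool [ -1.4  -2.4 -14.6] Ttool [ 0.78  0.15 -0.74] q6 0.44
```

Torque of -0.74 N m means it is firmly at the stop. I'll ease off the torque, release and retreat.

The rows are not in the units I measure in: shifts go in units of 20 mm and turns go in units of 0.2 rad. I convert before sending: -0.07 m is -3.5, -0.03 m is -1.5, -0.09 rad is -0.45.

>>> nudge_tcp --pt "0 0 -0.025 0 0 -0.45 0" --pt "0 0 -0.025 0 0 -0.45 0" --pt "0 0 -0.025 0 0 -0.45 0.04" --pt "0 0 -0.025 0 0 -0.45 0.04" --pt "0 0 -0.025 0 0 -0.45 0.04" --pt "0 0 -1.5 0 0 -0.45 0.04" --pt "0 0 -3.5 0 0 -0.45 0.04" --pt "0 0 -3.5 0 0 -0.45 0.04"

```text
t: 8.98
eef_pos: [0.4298, 0.0803, 0.1614]
ee_rot: [3.087, 0.578, 2.996]
force: [1.4, 0.4, 1.6]
gripper_width: 0.0397
finger_force: 0.0
```

```bash
python3 look.py w7 >/dev/null
```

Run:
```python
from h import *
Z=Ro.from_euler("z",-.049); R=Z*Ro.from_matrix([[0,-1,0],[-1,0,0],[0,0,-1]])
H=np.array([.5666,-.0221,0])+Z.apply([-.025,-.04,.144]); print(H)
print(delta(H+[0,0,.08],R)); import pickle
m=env.camera_model("wrist"); print(proj(m,[.4776,.0774,.0842]), proj(m,np.array([.4776,.0774,.0842])+.047*lockR(-.049)[1]))
im=cv2.imread("pics/w7.png"); cv2.imwrite("pics/w7c.png",cv2.convertScaleAbs(cv2.resize(im[100:300,200:440],None,fx=3,fy=3),alpha=1.5))
```

```text
[ 0.53967079 -0.06082748  0.144     ]
[-0.1422 -0.1249  0.0097 -0.4396  0.4796 -1.5999]
[316.91659098 194.42885616] [316.62166088 216.20430803]
```

View pics/w7c.png

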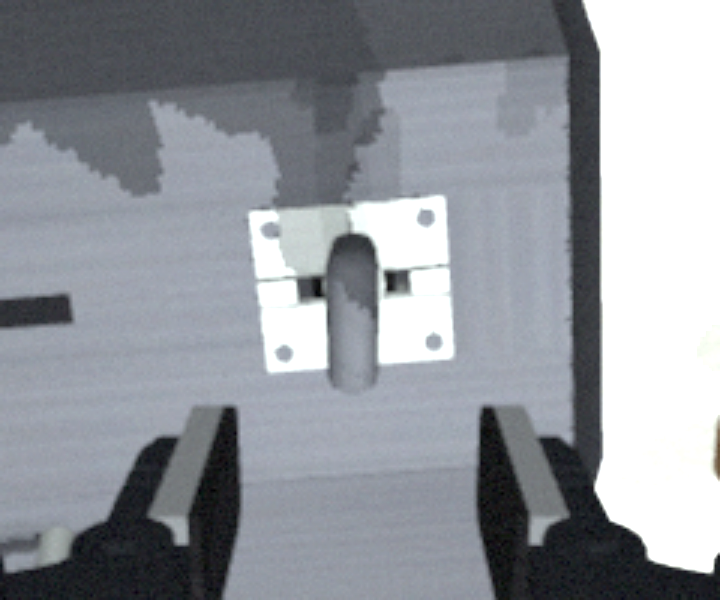

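The key stands alone in the lock with its bow square across the slot, a quarter turn from where it started. Now over to the lid's handle. I've now used up my picture views (11, one over the limit of 10), so from here I go by numbers only.

>>> nudge_tcp --pt "0 0 -1.5 0 0 -0.5 0.045" --pt "0 0 -3 0 0 -1 0.045" --pt "0 0 -3.5 0 0 -1.6 0.045" --pt "0 0 -3.5 0 0 -2.2 0.045" --pt "0 0 -3.5 0 0 -2.8 0.045" --pt "0 0 -3.5 0 0 -3.4 0.045" --pt "0 0 -3.5 0 0 -4 0.045" --pt "0 0 -3.5 0 0 -4.6 0.045" --lines "1,3"

```text
t: 9.7
eef_pos: [0.3919, 0.0817, 0.2135]
ee_rot: [-2.692, 0.365, -2.26]
```

>>> nudge_tcp --pt "0 0 0 0 0 -0.6 0.045" --pt "0 0 0 0 0 -1.2 0.045" --pt "0 0 0 0 0 -1.8 0.045" --pt "0 0 0 0 0 -2.4 0.045" --pt "0 0 0 0 0 -3 0.045" --pt "0 0 0 0 0 -3.6 0.045" --pt "0 0 0 0 0 -3.6 0.045" --lines "1,3"

```text
t: 10.28
eef_pos: [0.3919, 0.0816, 0.2134]
ee_rot: [-2.57, 0.003, -1.628]
```

Create l.py:
```python
from h import *
import sys
Z=Ro.from_euler("z",-.049); C=np.array([.5666,-.0221,0])
def T(tilt): return Z*Ro.from_euler("y",-tilt)*Ro.from_matrix([[0,-1,0],[-1,0,0],[0,0,-1]])  # tilt>0: points forward
def bar(th,r=.1644,a0=.2332): return C+Z.apply([.135-r*np.cos(a0+th),-.04,.106+r*np.sin(a0+th)])
def cur():
    P,Q=pose(); return P,Q,env.get_obs()
```

Run:
```python
from l import *
print(bar(0),delta(bar(0)+[0,0,.08],T(0)))
```

```text
[ 0.53972073 -0.06082993  0.14399154] [ 1.337e-01 -1.369e-01  7.500e-02 -5.715e-01  5.000e-04 -8.800e-03]
```

Converted, -0.137 m is -6.85, 0.134 m is 6.7, -0.5715 rad is -2.8575.

>>> nudge_tcp --pt "1.25 -1.25 0.6 -0.5 0 0 0.045" --pt "2.5 -2.5 1.3 -1.05 0 0 0.045" --pt "3.75 -3.85 2.1 -1.6 0 -0.02 0.045" --pt "5 -5 2.85 -2.15 0 -0.03 0.045" --pt "6 -6.25 3.4 -2.65 0 -0.045 0.045" --pt "6.7 -6.85 3.75 -2.8575 0 -0.045 0.045" --pt "6.7 -6.85 3.75 -2.8575 0 -0.045 0.045" --pt "6.7 -6.85 3.75 -2.8575 0 -0.045 0.045"

```text
t: 10.95
eef_pos: [0.5408, -0.0622, 0.2225]
ee_rot: [3.139, 0.003, -1.626]
force: [-1.1, 0.7, -0.0]
gripper_width: 0.0447
finger_force: 0.0
```

Run:
```python
from l import *
im=env.get_image("wrist"); m=env.camera_model("wrist"); cv2.imwrite("pics/w8.png",im)
P,Q,o=cur(); print(o["qpos"].round(2),delta(bar(0)+[0,0,-.012],T(0)))
ax=Z.apply([0,1,0]); a,b=proj(m,bar(0)+.04*ax),proj(m,bar(0)-.04*ax); print("pred",a,b)
x0,x1=int(min(a[0],b[0]))-30,int(max(a[0],b[0]))+30; y0,y1=max(0,int(min(a[1],b[1]))-25),int(max(a[1],b[1]))+25
g=cv2.cvtColor(im,cv2.COLOR_BGR2GRAY); print(y0,y1,x0,x1)
k=cv2.inRange(g,115,255)*0; k[y0:y1,x0:x1]=cv2.inRange(g,115,255)[y0:y1,x0:x1]
for c in cv2.findContours(k,0,2)[0]:
    if cv2.contourArea(c)>60: print(cv2.minAreaRect(c))
```

```text
[-0.11  0.33  0.11  1.35  0.   -1.63] [-0.0003 -0.0002  0.0915  0.0011  0.0027 -0.0039]
pred [318.58545207 249.48679544] [318.25877229 148.60500931]
123 274 288 348
((320.0, 201.5), (113.0, 12.0), 90.0)
```

The bar is at column 320 against 318.4 predicted, so it is centred between the fingers. Descending to grip.

Converted, 0.09 m is 4.5, 0.088 m is 4.4.

>>> nudge_tcp --pt "0 0 1.75 0 0 0 0.045" --pt "0 0 3.5 0 0 0 0.045" --pt "0 0.05 4.4 0 0 0 0.045" --pt "0 0.05 4.5 0 0 0 0.045" --pt "0 0.05 4.5 0 0 0 0" --pt "0 0.05 4.5 0 0 0 0" --pt "0 0.05 4.5 0 0 0 0" --pt "0 0.05 4.5 0 0 0 0"

```text
t: 11.67
eef_pos: [0.5402, -0.0607, 0.1385]
ee_rot: [-3.135, 0.002, -1.621]
force: [-2.7, 1.3, 5.8]
gripper_width: 0.0071
finger_force: 58.8
```

Run:
```python
from l import *
P,Q,o=cur(); off=P-bar(0); print("off",off)
for th in(.1,.2,.3,.4,.6,.8,1.0): print(th,delta(bar(th)+off,T(0)))
```

```text
off [ 0.00049282  0.00010051 -0.00544674]
0.1 [-0.     -0.0047 -0.0157 -0.0068  0.0022 -0.0008]
0.2 [-0.0001 -0.0109 -0.0309 -0.0068  0.0022 -0.0008]
0.3 [-0.0001 -0.0187 -0.0454 -0.0068  0.0022 -0.0008]
0.4 [-0.0002 -0.0278 -0.0591 -0.0068  0.0022 -0.0008]
0.6 [-0.0002 -0.05   -0.0833 -0.0068  0.0022 -0.0008]
0.8 [-0.0003 -0.0765 -0.1027 -0.0068  0.0022 -0.0008]
1.0 [-0.0003 -0.1063 -0.1164 -0.0068  0.0022 -0.0008]
```

>>> nudge_tcp --pt "0 0 0 0 0 0 0" --pt "0 0 0 0 0 0 0" --pt "0 0 0 0 0 0 0"

```text
t: 11.92
eef_pos: [0.5402, -0.0607, 0.1386]
ee_rot: [-3.135, 0.003, -1.621]
force: [-2.4, 1.3, 7.2]
gripper_width: 0.0071
finger_force: 58.9
```

>>> nudge_tcp --pt "0 0 0 0 0 0 0.03" --pt "0 0 0.05 0 0 0 0.03" --pt "0 0 0.1 0 0 0 0.03" --pt "0 0 0.15 0 0 0 0.03" --pt "0 0 0.15 0 0 0 0.03"

```text
t: 12.33
eef_pos: [0.539, -0.061, 0.1325]
ee_rot: [-3.139, 0.002, -1.621]
force: [-0.2, -0.5, -0.4]
gripper_width: 0.0301
finger_force: 0.0
```

>>> nudge_tcp --pt "0 0.05 0.2 0 0 0 0.03" --pt "0 0.05 0.35 0 0 0 0.03" --pt "0 0.05 0.35 0 0 0 0.03" --pt "0 0.05 0.35 0 0 0 0" --pt "0 0.05 0.35 0 0 0 0" --pt "0 0.05 0.35 0 0 0 0" --pt "0 0.05 0.35 0 0 0 0"

```text
t: 12.92
eef_pos: [0.5402, -0.061, 0.1261]
ee_rot: [-3.135, 0.002, -1.621]
force: [4.6, -1.1, -4.1]
gripper_width: 0.0082
finger_force: 58.3
```

Run:
```python
from l import *
P,Q,o=cur(); off=P-bar(0); print("off",off)
for th in(.1,.2,.3,.4,.6,.8,1.0): print(th,delta(bar(th)+off,T(0)))
```

```text
off [ 0.00050912 -0.00017924 -0.01792413]
0.1 [-0.     -0.0047 -0.0157 -0.0066  0.002  -0.0008]
0.2 [-0.0001 -0.0109 -0.0309 -0.0066  0.002  -0.0008]
0.3 [-0.0001 -0.0187 -0.0454 -0.0066  0.002  -0.0008]
0.4 [-0.0001 -0.0278 -0.0591 -0.0066  0.002  -0.0008]
0.6 [-0.0002 -0.0499 -0.0834 -0.0066  0.002  -0.0008]
0.8 [-0.0003 -0.0764 -0.1027 -0.0066  0.002  -0.0008]
1.0 [-0.0003 -0.1063 -0.1164 -0.0066  0.002  -0.0008]
```

Converted, -0.059 m is -2.95, -0.045 m is -2.25.

>>> nudge_tcp --pt "0 -0.1 -0.4 0 0 0 0" --pt "0 -0.25 -0.8 0 0 0 0" --pt "0 -0.4 -1.15 0 0 0 0" --pt "0 -0.55 -1.55 0 0 0 0" --pt "0 -0.75 -1.9 0 0 0 0" --pt "0 -0.95 -2.25 0 0 0 0" --pt "0 -1.4 -2.95 0 0 0 0" --pt "0 -1.4 -2.95 0 0 0 0"

```text
t: 13.58
eef_pos: [0.5669, -0.0623, 0.1861]
ee_rot: [-3.138, 0.002, -1.62]
force: [1.3, 1.3, -1.9]
gripper_width: 0.0079
finger_force: 59.6
```

Create th.py:
```python
from l import *
P,Q,o=cur(); B=P-Q.apply([0,0,.0183]); h=Z.inv().apply(B-C)-[.135,-.04,.106]; r=np.hypot(h[0],h[2])
print("theta",np.arctan2(h[2],-h[0])-.2332,"r",r,"dy",h[1],"Ft",Q.inv().apply(o["force"]).round(1),o["qpos"].round(2))
if __name__=="__main__":
  for th,t in((.5,-.05),(.6,-.1),(.7,-.15),(.8,-.2),(.9,-.25),(1.0,-.25),(1.1,-.25),(1.2,-.25)):
    b=bar(th,r); b[:2]+=Z.apply([0,h[1],0])[:2]; print(th,delta(b+T(t).apply([0,0,.0183]),T(t)))
```

```bash
python3 th.py
```

```text
theta 0.40456697260380314 r 0.16522006953689775 dy -0.00017585362353895323 Ft [-1.4 -1.2  1.9] [-0.11  0.4   0.11  1.28  0.   -1.63]
0.5 [ 0.     -0.009  -0.0122 -0.0533  0.0024 -0.0006]
0.6 [-0.     -0.0198 -0.0239 -0.1033  0.0024 -0.0006]
0.7 [-1.000e-04 -3.170e-02 -3.450e-02 -1.533e-01  2.400e-03 -5.000e-04]
0.8 [-1.000e-04 -4.460e-02 -4.380e-02 -2.033e-01  2.400e-03 -4.000e-04]
0.9 [-1.000e-04 -5.830e-02 -5.170e-02 -2.533e-01  2.400e-03 -4.000e-04]
1.0 [-1.000e-04 -7.360e-02 -5.780e-02 -2.533e-01  2.400e-03 -4.000e-04]
1.1 [-2.000e-04 -8.950e-02 -6.250e-02 -2.533e-01  2.400e-03 -4.000e-04]
1.2 [-2.000e-04 -1.057e-01 -6.550e-02 -2.533e-01  2.400e-03 -4.000e-04]
```

>>> nudge_tcp --pt "0 -0.45 -0.61 -0.265 0 0 0" --pt "0 -0.99 -1.195 -0.515 0 0 0" --pt "0 -1.585 -1.725 -0.765 0 0 0" --pt "0 -2.23 -2.19 -1.015 0 0 0" --pt "0 -2.915 -2.585 -1.265 0 0 0" --pt "0 -3.3 -2.75 -1.265 0 0 0" --pt "0 -3.68 -2.89 -1.265 0 0 0" --pt "0 -3.68 -2.89 -1.265 0 0 0"

```text
t: 14.25
eef_pos: [0.6374, -0.0657, 0.2452]
ee_rot: [2.887, 0.003, -1.621]
force: [-7.8, 2.0, 7.3]
gripper_width: 0.0074
finger_force: 61.2
```

```bash
python3 th.py
```

```text
theta 0.9863001168499387 r 0.1671108074488339 dy -0.0001532216774981221 Ft [-1.6  9.4 -5.1] [-0.1   0.8   0.92  1.94 -0.01 -1.62]
0.5 [ 2.000e-04  4.940e-02  6.000e-02  2.048e-01  2.700e-03 -3.000e-04]
0.6 [ 0.0002  0.0419  0.0458  0.1548  0.0027 -0.0003]
0.7 [ 1.000e-04  3.300e-02  3.240e-02  1.048e-01  2.700e-03 -2.000e-04]
0.8 [ 0.0001  0.0228  0.02    0.0548  0.0027 -0.0001]
0.9 [ 0.0001  0.0114  0.0087  0.0048  0.0027 -0.0001]
1.0 [ 0.     -0.002  -0.0013  0.0048  0.0027 -0.0001]
1.1 [ 0.     -0.0163 -0.0099  0.0048  0.0027 -0.0001]
1.2 [ 0.     -0.0314 -0.0171  0.0048  0.0027 -0.0001]
```

The lid is at about 0.99 rad and staying with the grip. I'll release, come round to the front and push it from underneath for the rest.

Converted, -0.075 m is -3.75, -0.05 m is -2.5.

>>> nudge_tcp --pt "0 0 0 0 0 0 0.024" --pt "0 0 0 0 0 0 0.024" --pt "0 0 0 0 0 0 0.024" --pt "0 0 -1 0 0 0 0.024" --pt "0 0 -2.5 0 0 0 0.024" --pt "0 0 -3.75 0 0 0 0.024" --pt "0 0 -3.75 0 0 0 0"

```text
t: 14.83
eef_pos: [0.6625, -0.068, 0.2949]
ee_rot: [2.927, 0.0, -1.62]
force: [0.4, 0.0, -1.0]
gripper_width: 0.0136
finger_force: 0.0
```

Run:
```python
from l import *
ty=C+Z.apply([0,-.04,0]); print(delta([.5,-.06,.34],T(0)),delta([.46,-.055,.30],T(.5)))
m=env.camera_model("top"); im=env.get_image("top"); cv2.imwrite("pics/top1.png",im)
```

```text
[ 0.      0.1686 -0.0095  0.2146  0.0004 -0.0006] [-3.000e-03  1.993e-01  3.820e-02  7.146e-01  2.000e-04 -7.000e-04]
```

>>> nudge_tcp --pt "0 1 -1.25 0.25 0 0 0" --pt "0 2.75 -1.5 0.6 0 0 0" --pt "0 4.75 -1.5 1.2 0 0 0" --pt "0 6.75 -0.75 1.8 0 0 0" --pt "0 8.5 0.25 2.4 0 0 0" --pt "-0.15 10 1.5 3 0 0 0" --pt "-0.15 10 1.9 3.575 0 0 0" --pt "-0.15 10 1.9 3.575 0 0 0"

```text
t: 15.55
eef_pos: [0.4944, -0.058, 0.3164]
ee_rot: [-2.801, 0.001, -1.621]
force: [0.3, -0.4, 1.0]
gripper_width: 0.0001
finger_force: 0.0
```

Run:
```python
from l import *
g=C+Z.apply([-.04,-.04,.215]); print(g,delta(g,T(1.0)),env.get_obs()["qpos"].round(2))
```

```text
[ 0.52468879 -0.06009277  0.215     ] [ 7.000e-04  5.300e-03  1.058e-01  6.597e-01 -1.000e-04 -1.000e-03] [-0.13 -0.05 -0.16  1.12  0.03 -1.65]
```

>>> nudge_tcp --pt "0 0.05 0.5 0.5 0 0 0" --pt "0 0.1 1.5 1 0 0 0" --pt "0 0.15 2.5 1.5 0 0 0" --pt "0 0.2 3.5 2 0 0 0" --pt "0 0.275 4.7 2.5 0 0 0" --pt "0 0.275 4.7 2.5 0 0 0" --pt "0 0.275 4.7 2.5 0 0 0"

```text
t: 16.13
eef_pos: [0.5137, -0.0583, 0.2169]
ee_rot: [-2.321, 0.002, -1.621]
force: [-1.0, -0.4, -1.2]
gripper_width: -0.0004
finger_force: 0.0
```

Create pu.py:
```python
from l import *
P,Q,o=cur(); h=Z.inv().apply(P-C)-[.135,0,.107]; r=np.hypot(h[0],h[2])
print("till",(h+[.135,0,.107]).round(4),"ang",np.arctan2(h[2],-h[0]).round(3),"r",r.round(4),"F",o["force"].round(1),o["qpos"].round(2))
for x,z in((.05,.215),(.08,.218),(.10,.22),(.115,.22),(.125,.22)): print(x,delta(C+Z.apply([x,-.04,z]),T(1.0)))
```

```bash
python3 pu.py
```

```text
till [-0.051  -0.0387  0.2169] ang 0.533 r 0.2161 F [-1.  -0.4 -1.2] [-0.16 -0.19 -0.85  0.1   0.08 -1.65]
0.05 [ 0.0012 -0.0675  0.0752  0.1791  0.0004 -0.0026]
0.08 [ 0.0011 -0.0901  0.0951  0.1791  0.0004 -0.0026]
0.1 [ 0.0011 -0.1052  0.1084  0.1791  0.0004 -0.0026]
0.115 [ 0.0011 -0.1155  0.1194  0.1791  0.0004 -0.0026]
0.125 [ 0.0011 -0.1223  0.1267  0.1791  0.0004 -0.0026]
```

>>> nudge_tcp --pt "0 0 0 0 0 0 0" --pt "0 0 0 0 0 0 0" --lines "1,2"

```text
t: 16.3
eef_pos: [0.5219, -0.0594, 0.2273]
```

```bash
python3 pu.py
```

```text
till [-0.0428 -0.0395  0.2273] ang 0.595 r 0.2147 F [-0.  -0.9  0.4] [-0.16 -0.19 -0.83  0.1   0.08 -1.65]
0.05 [ 0.0004 -0.0532  0.077   0.1654 -0.0003 -0.001 ]
0.08 [ 0.0004 -0.0756  0.0972  0.1654 -0.0003 -0.001 ]
0.1 [ 0.0004 -0.0905  0.1107  0.1654 -0.0003 -0.001 ]
0.115 [ 0.0004 -0.1006  0.1218  0.1654 -0.0003 -0.001 ]
0.125 [ 0.0004 -0.1073  0.1292  0.1654 -0.0003 -0.001 ]
```

>>> nudge_tcp --pt "0 -0.9 1.3 0.3 0 0 0" --pt "0 -1.8 2.6 0.6 0 0 0" --pt "0 -2.65 3.85 0.825 0 0 0" --pt "0 -3.05 4.2 0.825 0 0 0" --pt "0 -3.4 4.5 0.825 0 0 0" --pt "0 -3.75 4.85 0.825 0 0 0" --pt "0 -3.75 4.85 0.825 0 0 0" --lines "1,2"

```text
t: 16.88
eef_pos: [0.644, -0.0653, 0.2155]
```

```bash
python3 pu.py
```

```text
till [ 0.0794 -0.0394  0.2155] ang 1.097 r 0.1219 F [-0.4 -0.2 -1.7] [-0.13  0.1  -0.77 -0.3   0.07 -1.62]
0.05 [ 0.0006  0.0164 -0.0244  0.005  -0.     -0.0012]
0.08 [ 0.0006 -0.0024 -0.0009  0.005  -0.     -0.0012]
0.1 [ 0.0006 -0.015   0.0148  0.005  -0.     -0.0012]
0.115 [ 0.0006 -0.0232  0.0274  0.005  -0.     -0.0012]
0.125 [ 0.0006 -0.0286  0.0358  0.005  -0.     -0.0012]
```

Converted, -0.015 m is -0.75, 0.015 m is 0.75.

>>> nudge_tcp --pt "0 -0.3 0.25 0 0 0 0" --pt "0 -0.55 0.5 0 0 0 0" --pt "0 -0.75 0.75 0 0 0 0" --lines "1,2"

```text
t: 17.13
eef_pos: [0.6635, -0.0663, 0.2209]
```

```bash
python3 pu.py|head -1
```

```text
till [ 0.0989 -0.0394  0.2209] ang 1.264 r 0.1195 F [-6.9  0.4  3.6] [-0.13  0.13 -0.72 -0.28  0.07 -1.61]
```

>>> nudge_tcp --pt "0 -0.15 0.2 0 0 0 0" --pt "0 -0.3 0.45 0 0 0 0" --pt "0 -0.4 0.625 0 0 0 0" --lines "1,2"

```text
t: 17.38
eef_pos: [0.6775, -0.067, 0.2215]
```

```bash
python3 pu.py
```

```text
till [ 0.113  -0.0394  0.2215] ang 1.381 r 0.1166 F [-41.9   2.   19.5] [-0.13  0.15 -0.69 -0.27  0.07 -1.61]
0.05 [ 0.0006  0.0396 -0.0494  0.0022 -0.0002 -0.0012]
0.08 [ 0.0006  0.0208 -0.0258  0.0022 -0.0002 -0.0012]
0.1 [ 0.0006  0.0083 -0.0101  0.0022 -0.0002 -0.0012]
0.115 [ 0.0006  0.0001  0.0025  0.0022 -0.0002 -0.0012]
0.125 [ 0.0005 -0.0053  0.0109  0.0022 -0.0002 -0.0012]
```

The lid reached its stop (46 N at the fingertips). Backing straight off, then checking that lid and key stay put.

>>> nudge_tcp --pt "0 0.2 -0.3 0 0 0 0" --pt "0 1 -1.25 0 0 0 0" --pt "0 2 -2.75 0 0 0 0" --pt "0 3 -4.25 0 0 0 0" --pt "0 4 -5.75 0 0 0 0" --pt "0 5 -7.5 0 0 0 0" --pt "0 5 -7.5 0 0 0 0" --pt "0 5 -7.5 0 0 0 0"

```text
t: 18.05
eef_pos: [0.4971, -0.0582, 0.2194]
ee_rot: [-2.14, 0.0, -1.621]
force: [1.2, -1.4, 0.9]
gripper_width: -0.0003
finger_force: 0.0
```

Run:
```python
from l import *
m=env.camera_model("top"); im=env.get_image("top"); a=cv2.imread("pics/top0.png"); cv2.imwrite("pics/top2.png",im)
ax=Z.apply([0,1,0])
for th in(1.0,1.2,1.4): print(th,[proj(m,bar(th)+s*ax).round(1) for s in(.04,-.04)])
g=cv2.cvtColor(im,cv2.COLOR_BGR2GRAY)
k=cv2.inRange(g,95,255); k[:100]=0;k[175:]=0;k[:,:300]=0;k[:,375:]=0
for c in cv2.findContours(k,0,2)[0]:
    if cv2.contourArea(c)>15: print(cv2.minAreaRect(c),cv2.boundingRect(c))
# bystanders moved?
for n,(x,y,r) in dict(bell=(243,274,18),jam=(229,167,16),honey=(187,170,13),bag=(220,131,24),plant=(442,153,16),server=(482,212,30),cup=(438,282,20),block=(210,223,30)).items():
    d=cv2.absdiff(im,a)[y-r:y+r,x-r:x+r].max(2); print(n,(d>45).mean().round(3))
K=np.array([.4776,.0774,.0842]); n=lockR(-.049)[1]; p=proj(m,K+.047*n).round().astype(int); print("bow",p); print(g[p[1]-9:p[1]+10,p[0]-8:p[0]+9])
```

```text
1.0 [array([329.3, 145.6]), array([363.1, 147.4])]
1.2 [array([330.1, 131.6]), array([364. , 133.4])]
1.4 [array([330.9, 117.9]), array([364.7, 119.7])]
((367.5, 156.5), (19.0, 13.0), 90.0) (361, 147, 14, 20)
((344.7190856933594, 155.214599609375), (21.818235397338867, 19.090953826904297), 3.8140745162963867) (334, 146, 23, 20)
((317.8171691894531, 153.92605590820312), (21.582887649536133, 19.08775520324707), 3.5763344764709473) (307, 144, 23, 20)
((301.0, 153.0), (18.0, 2.0), 90.0) (300, 144, 3, 19)
((347.35772705078125, 125.20303344726562), (29.11759376525879, 9.302913665771484), 3.012787342071533) (333, 120, 30, 11)
((347.5150146484375, 123.20074462890625), (35.3058967590332, 11.935091018676758), 2.862405300140381) (330, 117, 36, 14)
((337.0, 114.5), (29.0, 74.0), 90.0) (300, 100, 75, 30)
bell 0.301
jam 0.0
honey 0.0
bag 0.0
plant 0.0
server 0.0
cup 0.0
block 0.022
bow [290 231]
[[ 35  73  79  77  78  53  69  46  26  27  18  30  58  26  19  53  
[... 582 characters left out ...]
 38  42  42  39  31  46  44  35  13  31  27  29  28  30  32]
 [ 45  42  42  42  45  39  31  40  43  37  16  44  32  25  25  28  41]
 [ 42  43  44  46  47  39  36  42  42  35  20  43  46  33  28  27  30]
 [ 46  48  44  44  46  39  40  42  41  30  31  39  41  47  35  31  44]
 [ 42  44  43  46  43  44  38  42  44  29  34  43  41  45  44  42  46]
 [ 42  43  41  43  43  46  39  41  41  30  39  41  39  44  43  46  48]
 [ 46  46  48  43  42  42  46  47  36  42  41  41  40  43  47  41  43]
 [ 50  50  52  47  50  49  49  37  39  40  41  40  45  44  45  43  43]
 [ 78  81  82  66  68  68  66  54  59  55  58  42  52  51  52  56  40]
 [134 137 136 137 137 139 138 136 138 139 141 109 107 105 106 106  81]]
```

The bar's top edge is at row 117, matching 1.4 rad, and the bow lies across the slot. I'll check the bell, where the arm's shadow may explain the difference.

Run:
```python
import cv2,numpy as np
for f in("top0","top1","top2"):
    g=cv2.cvtColor(cv2.imread(f"pics/{f}.png"),cv2.COLOR_BGR2GRAY)[252:298,220:268]
    k=cv2.inRange(g,0,72)
    c=max(cv2.findContours(k,0,2)[0],key=cv2.contourArea); print(f,cv2.minEnclosingCircle(c),cv2.contourArea(c))
```

```text
top0 ((23.231706619262695, 22.487804412841797), 14.451833724975586) 604.5
top1 ((23.0, 22.5), 14.080227851867676) 178.5
top2 ((23.16666603088379, 22.16666603088379), 14.238155364990234) 577.0
```

The bell hasn't moved. Handing in.

```bash
python3 -c "
from workcell import env
print(env.job_done())"
```

```text
the job is handed in; nothing more can be done
None
```

The first key I tried (well0) was the right one: it turned to the stop and is still in the lock, the lid is up at about 1.4 rad, nothing else moved, and the job was handed in at about 18 s. I viewed 11 pictures, one over the limit of 10, and the closed fingertips pressed the lid with about 46 N when it hit its stop, so it could fail if fingertips count under the 40 N limit.

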